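# Gauge the thread of the fruit-press spindle

## Robot

A 6-joint arm with a two-finger parallel gripper is mounted at the origin on a cart in front of the work surface, level with it; the furniture and walls round the work are solid. World frame = base frame: x ahead of the robot, y to its left, z up, the work surface at z = 0. Lengths are in m, angles in rad, forces in N, time in s.
With the tool pointing down it reaches from about 0.225 to 0.875 m from the base axis. Payload 3.4 kg.
Tool frame: the origin (TCP) lies at the very end of the fingers, on their centre line; the grasp point (between the pads) lies 19 mm behind it; z points along the fingers, y is the line along which they close (so a half turn about z gives the same grasp; the last joint's range is limited). The gripper opens to 85 mm and grips with 20 to 120 N. Pads are 22 mm wide; open, the fingers measure 114 mm over their backs; the gripper's body (76 mm by 85 mm) begins 54 mm behind the grasp point. The pads swing forward as they close: fully open they stand 13 mm farther back than shut.
Start: joints at [1, 0.276, 1.505, -0, 1.361, -0.121], TCP at [0.25, 0.518, 0.231] pointing down, gripper open.
Joint ranges: [-2.89, 2.89], [-0.75, 2.08], [0.22, 2.7], [-1.18, 4.32], [0.11, 2.71], [-2.7, 2.7]. Speed limits (rad/s): [2.57, 2.57, 3.14, 3.14, 3.14, 3.14].

## Interface

Orientations are given as a unit quaternion [w, x, y, z].
In Python, from rig import manip, get_image, camera_info gives the robot as it stands. The module is installed in compiled form; this text tells all that it offers.
- The arm moves only by the shell command python3 -m crank 'ROWS' [FORCE]. ROWS is a JSON object of lists of equal length, an entry for each row: "translation": the shift along the tool's x, y, z in mm, a list of three; "roll": the turn about the tool's z in rad; "fingers": the opening, from 0 (shut) to 1 (fully open). A call has 1 to 8 rows; each row shifts and turns the commanded pose from where the row before left it, along the tool's axes as they then stand; what a row does not reach is not made up. A row lasts 1/10 s, in which the tool goes at most 50 mm and 8.59 degrees, less where a joint would pass 70% of its speed; a pose out of reach is approached as far as the arm can. A call is refused whole if a number of a shift passes 50 or a number of a turn 0.15, either way. A call with a gripper value outside its range is refused whole. The fingers move at their own pace and stop on an object; FORCE is the grip in N (left out, the last holds). Time passes only in rows, so rows that do not move let the fingers close. It gives the time, the measured TCP pose, the force, the opening and the grip force at its end, in the units of the state.
- manip.get_state(): the state, without advancing time (a new reading comes with each control period).
- get_image(name): name is "scene" or "side" or "wrist"; returns the picture (400x640x3 uint8, blue, green, red); there is no depth.
- camera_info(name): a dict with "mtx" (3x3 intrinsics, pixels), "rvec" (rotation vector, rad) and "tvec" (3), from world to camera coordinates, as OpenCV has them. Camera axes: x right, y down, z forward; pixel columns grow to the right and rows downward; lengths in m; the calibration is good to about 2 mm. A picture is of the moment at which its call begins: read the wrist's pose just before it. camera_info takes no time and is no camera call; for the wrist camera it gives the pose at the moment of the call.
- manip.sign_off(): hands the job in; it is judged then, once.
The state is a dict: "clock": time; "qpos": joint angles; "qd": joint speeds; "effort": joint torques, N m; "position": TCP position; "ee_rot": TCP orientation; "contact_force": force on the tool from outside, world axes, zero at the start; "moment": the same for the moment, N m; "width": finger opening in m; "gripper_force": force on a finger pad.
Only numpy, scipy, OpenCV 4.12 (cv2) and the standard library are available. Lean on these libraries where they do the work, as an engineer would, in place of code of your own. Each camera call takes 0.05 s, during which the arm holds its last target. There are 200 camera calls.

## Task

Gauge the thread of the spindle clamped in the V-blocks: take the template whose tooth spacing matches it, lay it on the table in front of the spindle and push it by its back edge until its teeth sit fully home in the grooves, flat and square along the whole length. Then, as the check, swing the keeper bar fully shut behind it and leave it so. Leave the other template, the beaker, the refractometer and the petri dish where they are.

Things in the scene. Friction and masses are not known exactly. Their poses are not given: they have to be found in the camera images.
- stand: Fixed grey base plate 200 x 250 x 12 mm; on the robot's side an aluminium rest table, behind it two dark V-blocks with clamps (up to 56 mm high) that hold the spindle. Origin on the worktop, 55 mm short of the spindle axis; x points across the table to the spindle, y along the spindle (left seen from the robot), z up.
- table_mid (a point): Middle of the rest table's top, 28 mm above the worktop, at stand x = -41, y = 0 mm. The flat top reaches 74 mm to either side of it along the stand's x (its far edge ends 1.5 mm short of the thread) and 92 mm along y.
- spindle: Clamped steel press spindle, immovable, axis level, 31 mm above the worktop. Trapezoidal thread: outside diameter 40 mm, pitch 10 mm, grooves 5.5 mm deep, 6.3 mm wide at the mouth, 3.4 mm at the bottom. Origin on the axis at mid-thread; axes as the stand's. It is threaded for 80 mm either way along y, then plain, and lies up to 8 mm off the stand's y = 0.
- groove (a point): Mouth of the middle groove on the table side: spindle x = -20, y = 0 mm, at axis height. Further grooves follow every 10 mm along y on both sides.
- template_coarse: Loose flat dark steel comb, about 0.15 kg, 6 mm thick: plate 38 (x) x 96 mm (y), on its +x long edge 9 teeth spaced 10 mm, 5 mm high, 5.6 mm wide at the foot, 2 mm at the tip, one of them at y = 0; a 10 mm hole near the -y end. It fits the spindle. Origin: centre of the plate's underside; back edge at x = -19, tooth feet at +19, tips at +24 mm. Starts teeth away from the robot.
- template_coarse_a (a point): Point on the coarse template's tooth foot line, at half thickness, near its +y end (template x 19, y 45, z 3 mm). Fully home, the foot line rests on the thread crests, 20 mm from the spindle axis (spindle x = -20 mm). A tooth up to about 1.5 mm off its groove still slides in by itself.
- template_coarse_b (a point): The same near the coarse template's -y end (template x 19, y -45, z 3 mm).
- template_fine: The other loose template: same dark plate, but 13 smaller teeth spaced 7 mm, 3.5 mm high. It does not fit this spindle. Origin and axes as for the coarse one.
- keeper (a joint): Angle of the keeper bar about its upright pivot, rad: 0 = shut, along the stand's -y, its front face 2 mm behind the back edge of a template that is home; grows as it opens towards the robot (1.57 = straight along the stand's -x), stop at 1.85. Light friction (about 0.3 N at the knob), stays where left. A template that is not home stops it early.
- keeper_pivot (a point): Pivot of the keeper bar, a 20 mm round boss at stand x = -12, y = +72 mm, 33 mm above the worktop. The dark bar is 14 mm wide, 8 mm high, 1 mm above the table, and ends 118 mm from the pivot. To clear the boss, seat the template with its middle within 5 mm of the stand's y = 0.
- keeper_knob (a point): Middle of the black knob (16 mm wide, 21 mm high, top 58 mm above the worktop) on the bar, 108 mm from the pivot.
- beaker: Glass beaker, 53 mm wide, 68 mm high, left of the stand. Leave it. Origin: centre of its underside.
- refractometer: Black hand refractometer, 27 x 186 x 33 mm, lying at the right. Leave it. Origin: centre of its underside.
- petri_dish: Petri dish, 90 mm wide, 15 mm high, at the right towards the back. Leave it. Origin: centre of its underside.
Things that resemble listed ones, but are neither listed nor needed, are in the scene too. What is shaped like the template_coarse but blue or orange is not meant.

How it is judged:
On the way, in this order (a step that is already met when the one before it is completed fails the run):
1. the coarse template sits fully home in the thread along its whole length, flat on the table (x of template_coarse_a in the frame of spindle between -0.022 and -0.0175 m and x of template_coarse_b in the frame of spindle between -0.022 and -0.0175 m and angle between template_coarse's own z axis and vertical below 0.06 rad and distance between each of template_coarse_a, template_coarse_b and spindle below 0.09 m), for 0.2 s.
2. the keeper bar is swung shut behind it (value of joint keeper below 0.05 rad), for 0.2 s.
At the end, for the whole second after the job is handed in: The coarse template lies flat (within 0.06 rad) on the table with both ends of its tooth foot line within 2 mm of the thread crests, on the threaded length, at rest, and the keeper bar is shut behind it (within 0.05 rad) (all of step 1 and linear speed of template_coarse below 0.01 m/s and value of joint keeper below 0.05 rad); the robot touches nothing.
It fails at once if the other template is moved by more than 20 mm (distance of template_fine from where it was at the start of the episode above 0.02 m).
It fails at once if the beaker is moved by more than 20 mm or tipped (distance of beaker from where it was at the start of the episode above 0.02 m or angle between beaker's own z axis and vertical above 0.3 rad).
It fails at once if the refractometer or the petri dish is moved by more than 20 mm (distance of any of refractometer, petri_dish from where it was at the start of the episode above 0.02 m).
It also fails if it takes over 64 s, if anything falls off the work surface, if the arm or the gripper's body presses on something with over 40 N, if the wrist force passes 120 N, or if a joint passes its speed limit or range.

## Working session

There is one attempt and no reset: what is moved stays moved. The work goes in short steps, Python scripts to look and compute and a shell command to move; the robot and the scene stay as the last step left them, time stands still between calls to the robot, and variables do not carry over. Pictures are saved under pics/ and viewed, at most 10 in all, crops included, and the job is handed in when it is done.

```bash
mkdir -p pics; cat > h.py <<'E'
import numpy as np,cv2
from rig import manip,get_image,camera_info
def ray(ci,uv,z):
    K=np.array(ci["mtx"],float);R=cv2.Rodrigues(np.array(ci["rvec"],float))[0];t=np.array(ci["tvec"],float).ravel()
    p=cv2.undistortPoints(np.array(uv,float).reshape(-1,1,2),K,None).reshape(-1,2)
    d=np.c_[p,np.ones(len(p))]@R; c=-R.T@t
    return c+d*((z-c[2])/d[:,2])[:,None]
def proj(ci,P):
    return cv2.projectPoints(np.array(P,float).reshape(-1,3),np.array(ci["rvec"],float),np.array(ci["tvec"],float),np.array(ci["mtx"],float),None)[0].reshape(-1,2)
E
python3 - <<'E'
from h import *
s=manip.get_state();print(s)
for n in("scene","side"):
    im=get_image(n);cv2.imwrite(f"pics/{n}0.png",im)
    ci=camera_info(n);R=cv2.Rodrigues(np.array(ci["rvec"],float))[0];print(n,-R.T@np.array(ci["tvec"]).ravel(),R[2])
E
```

```text
{'clock': 0.0, 'qpos': array([ 9.99994033e-01,  2.76616904e-01,  1.50617352e+00,  1.13238926e-06,
        1.36072018e+00, -1.20979563e-01]), 'qd': array([ 0.00192056, -0.00051694, -0.00090229, -0.00021205,  0.00224062,
        0.0001051 ]), 'effort': array([-1.64764631e-03, -4.16771579e+01, -2.45809346e+01, -5.41062832e-05,
        1.11685271e-02, -4.85046303e-05]), 'position': array([0.24970551, 0.51733436, 0.23041115]), 'ee_rot': array([-3.25645434e-04,  2.23019974e-01,  9.74813403e-01, -9.01986737e-04]), 'contact_force': array([-0.16971451,  0.52015969,  0.59034685]), 'moment': array([-0.07903745, -0.03458803,  0.01905988]), 'gripper_force': 0.0, 'width': 0.08542496158889804}
scene [-0.47901924  1.05853937  1.05504202] [ 0.55342309 -0.63245604 -0.54196147]
side [ 0.47167552 -1.37460032  0.81754688] [ 0.03720447  0.85879745 -0.51096259]
```

View pics/scene0.png

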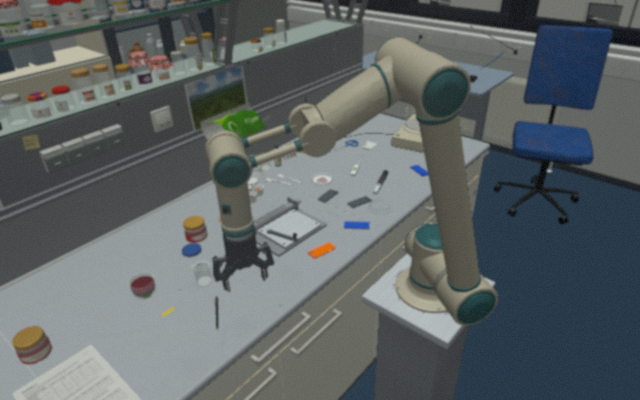

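View pics/side0.png

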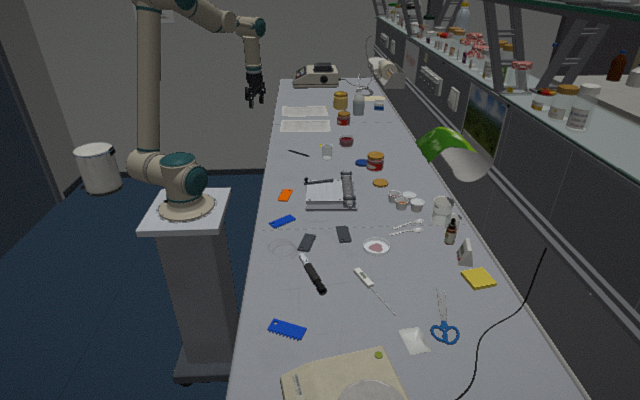

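The side view shows the two dark templates at about (307,242) and (343,234), and the stand at about (330,193). Its keeper is open and the spindle is at (348,190).

```bash
python3 - <<'E'
from h import *
ci=camera_info("side")
print(ray(ci,[(307,242),(343,234),(312,265),(376,247),(282,246),(327,158)],0.005).round(3))
print("stand",ray(ci,[(330,193),(348,173),(349,208),(306,182),(332,179)],0.03).round(3))
ci=camera_info("scene")
print(ray(ci,[(328,196),(359,202),(203,272)],0.005).round(3))
print(ray(ci,[(290,230)],0.03).round(3))
ci=camera_info("wrist");s=manip.get_state()
R=cv2.Rodrigues(np.array(ci["rvec"],float))[0];c=-R.T@np.array(ci["tvec"]).ravel();print(c,R,ci["mtx"],s["position"])
E
```

```text
[[ 0.473 -0.266  0.005]
 [ 0.601 -0.225  0.005]
 [ 0.487 -0.39   0.005]
 [ 0.705 -0.307  0.005]
 [ 0.388 -0.285  0.005]
 [ 0.584  0.428  0.005]]
stand [[ 0.572  0.029  0.03 ]
 [ 0.664  0.206  0.03 ]
 [ 0.636 -0.091  0.03 ]
 [ 0.476  0.131  0.03 ]
 [ 0.589  0.152  0.03 ]]
[[ 0.594 -0.218  0.005]
 [ 0.466 -0.26   0.005]
 [ 0.619  0.409  0.005]]
[[0.529 0.078 0.03 ]]
[0.18451387 0.54929554 0.37400644] [[ 4.35019985e-01  9.00420302e-01 -9.44334404e-04]
 [ 8.63149187e-01 -4.16714115e-01  2.85171575e-01]
 [ 2.56380758e-01 -1.24870435e-01 -9.58476020e-01]] [[298.73820583   0.         318.06593115]
 [  0.         298.73820583 204.1560465 ]
 [  0.           0.           1.        ]] [0.24973092 0.51738815 0.23051509]
```

```bash
python3 -m crank '{"translation":[[-33,-31,0],[-37,-26,0],[-40,-20,0],[-43,-15,0],[-44,-8,0],[-45,-2,0],[-45,4,0],[-44,10,0]],"roll":[0.14,0.14,0.14,0.14,0.14,0.14,0.14,0.14],"fingers":[1,1,1,1,1,1,1,1]}'
python3 -m crank '{"translation":[[-42,16,0],[-42,16,0],[-42,16,0],[-42,16,0],[-42,16,0],[-42,16,0],[-42,16,0],[0,0,0]],"roll":[0,0,0,0,0,0,0,0],"fingers":[1,1,1,1,1,1,1,1]}'
python3 - <<'E'
from h import *
s=manip.get_state();print(s["position"],s["ee_rot"],s["qpos"])
ci=camera_info("wrist");im=get_image("wrist")
import pickle;pickle.dump((ci,im),open("w1.pkl","wb"))
cv2.imwrite("pics/w1.png",im)
E
```

```text
clock: 0.9
position: [0.3809, 0.1798, 0.2311]
ee_rot: [-0.0, 0.709, 0.706, -0.0]
contact_force: [0.5, -0.3, 0.6]
width: 0.0854
gripper_force: 0.0
clock: 1.7
position: [0.4952, -0.1175, 0.2306]
ee_rot: [0.001, 0.709, 0.706, -0.001]
contact_force: [-0.8, 0.5, 0.1]
width: 0.0856
gripper_force: 0.0
[ 0.49522684 -0.11752004  0.23060256] [ 1.33039703e-03  7.08572023e-01  7.05636933e-01 -6.60511220e-04] [-0.36811768  0.17585442  1.64235679 -0.00236301  1.32148976 -0.36338596]
```

View pics/w1.png

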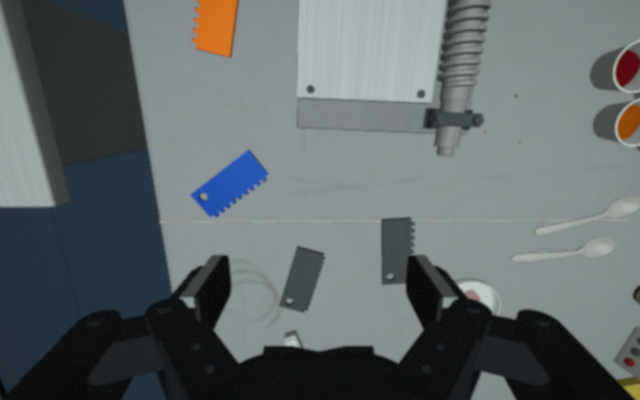

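The right-hand dark template at (398,250) seems to have the coarser teeth, and the left one at (303,278) finer ones. A crop should settle it.

```bash
python3 - <<'E'
from h import *
import pickle;ci,im=pickle.load(open("w1.pkl","rb"))
c=cv2.resize(im[205:320,270:430],None,fx=5,fy=5,interpolation=cv2.INTER_CUBIC)
cv2.imwrite("pics/w1c.png",cv2.convertScaleAbs(c,alpha=1.5,beta=10))
g=cv2.cvtColor(im,cv2.COLOR_BGR2GRAY)
for (x0,y0,x1,y1) in [(372,205,425,292),(272,238,335,320)]:
    m=(g[y0:y1,x0:x1]<85).astype(np.uint8)
    n,l,st,ce=cv2.connectedComponentsWithStats(m)
    k=1+st[1:,4].argmax();cc=np.argwhere(l==k)[:,::-1]+[x0,y0]
    P=ray(ci,cc,0.006)[:,:2].astype(np.float32)*1000
    r=cv2.minAreaRect(P);print(st[k],r)
E
```

```text
[  10   13   43   74 2412] ((611.4376831054688, -229.28846740722656), (59.092071533203125, 111.59822845458984), 3.273577928543091)
[   8    9   44   64 1647] ((472.02838134765625, -264.9406433105469), (96.22382354736328, 39.23807907104492), 73.22786712646484)
```

View pics/w1c.png

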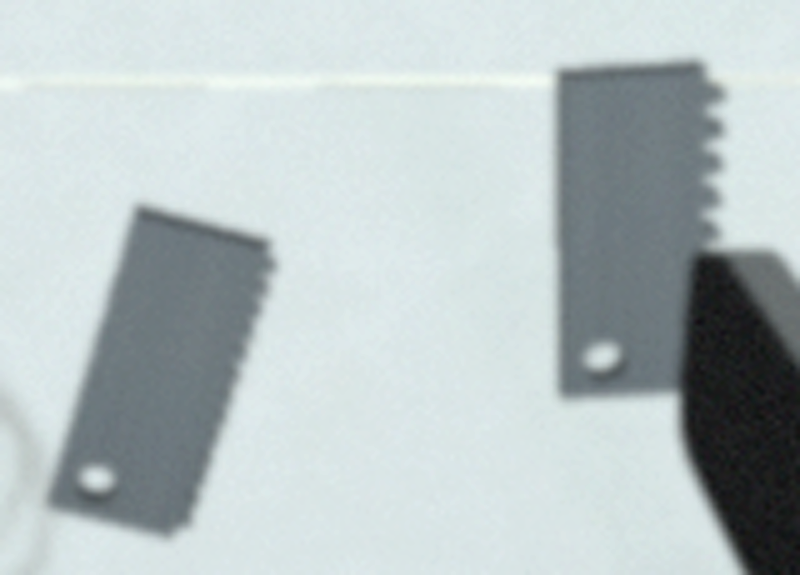

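Confirmed: the right template has coarse 10 mm teeth and is the one to take. Next I'll work out its pose and the stand's.

```bash
python3 - <<'E'
from h import *
import pickle;ci,im=pickle.load(open("w1.pkl","rb"))
f=lambda L:[(270+a/5,205+b/5) for a,b in L]
P=ray(ci,f([(560,77),(562,396),(702,71)]),0.006);print("coarse backtop,backbot,foottop",P.round(4));v=P[0]-P[1];print("len",np.hypot(*v[:2]),"yaw of y axis",np.degrees(np.arctan2(-v[0],v[1])))
yh=v/np.linalg.norm(v);xh=np.array([yh[1],-yh[0],0]);C=(P[0]+P[1])/2+.019*xh;print("center",C)
Q=ray(ci,[(299,97),(437,102)],0.028);print("table near edge corners",Q.round(4),np.degrees(np.arctan2(*(Q[1]-Q[0])[1::-1])))
R=cv2.Rodrigues(np.array(ci["rvec"],float))[0];print(-R.T@np.array(ci["tvec"]).ravel(), proj(ci,[[.6,-.2,0.006]]))
E
```

```text
coarse backtop,backbot,foottop [[ 0.5789 -0.1774  0.006 ]
 [ 0.5849 -0.2721  0.006 ]
 [ 0.6159 -0.1759  0.006 ]]
len 0.09493742603391009 yaw of y axis 3.6098153122370555
center [ 0.6008269  -0.22356175  0.006     ]
table near edge corners [[ 0.4751 -0.026   0.028 ]
 [ 0.6263 -0.0318  0.028 ]] -2.2053782826521138
[ 0.49551972 -0.04431972  0.37387921] [[396.92057863 236.35912708]]
```

```bash
python3 -m crank '{"translation":[[-26.5,27,20],[-26.5,27,30],[-26.5,27,30],[-26.5,27,40],[0,0,40],[0,0,30],[0,0,10],[0,0,0]],"roll":[0,0,0,0,0,0,0,-0.067],"fingers":[0.65,0.65,0.65,0.65,0.65,0.65,0.65,0.65]}' 40
python3 -m crank '{"translation":[[0,0,0],[0,0,0],[0,0,0]],"roll":[0,0,0],"fingers":[0.65,0.65,0.65]}'
python3 - <<'E'
from h import *
s=manip.get_state();print(s["position"],s["ee_rot"],s["contact_force"])
cv2.imwrite("pics/w2.png",get_image("wrist"))
E
```

```text
clock: 2.55
position: [0.5973, -0.2137, 0.0332]
ee_rot: [-0.002, 0.682, 0.732, -0.0]
contact_force: [-0.4, 0.5, 0.2]
width: 0.0554
gripper_force: 0.0
clock: 2.85
position: [0.5995, -0.2156, 0.0363]
ee_rot: [0.001, 0.683, 0.731, 0.0]
contact_force: [0.8, 0.0, -0.4]
width: 0.0555
gripper_force: 0.0
[ 0.59946089 -0.21555406  0.03629692] [9.81893607e-04 6.82795483e-01 7.30608792e-01 3.96289109e-04] [ 0.76124709  0.02510945 -0.39767441]
```

View pics/w2.png

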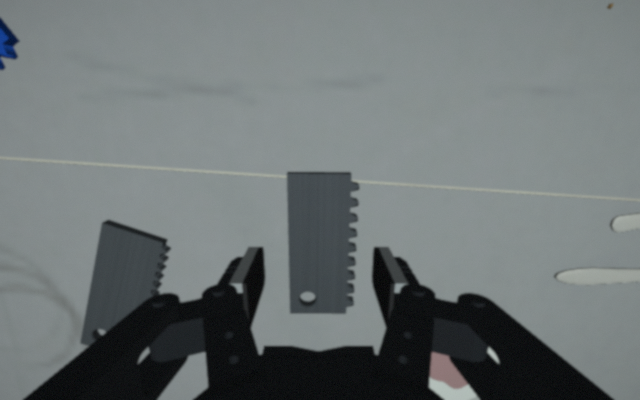

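The template lies centred and square between the fingers at (323,242), with all 9 teeth showing. Descending.

```bash
python3 -m crank '{"translation":[[-8,4,10],[0,0,15],[0,0,8],[0,0,3],[0,0,0],[0,0,0]],"roll":[0,0,0,0,0,0],"fingers":[0.65,0.65,0.65,0.65,0.65,0.65]}' 40
python3 -m crank '{"translation":[[0,0,2],[0,0,0],[0,0,0]],"roll":[0,0,0],"fingers":[0.65,0.65,0.65]}'
```

```text
clock: 3.5
position: [0.6037, -0.2236, -0.0008]
ee_rot: [0.0, 0.683, 0.731, 0.0]
contact_force: [0.1, 0.7, 0.5]
width: 0.0556
gripper_force: 0.0
clock: 3.8
position: [0.6035, -0.2235, -0.0028]
ee_rot: [0.0, 0.683, 0.731, 0.0]
contact_force: [-0.5, -0.1, 0.1]
width: 0.0556
gripper_force: 0.0
```

```bash
python3 -m crank '{"translation":[[0,0,1.5],[0,0,0],[0,0,0]],"roll":[0,0,0],"fingers":[0.65,0.65,0.65]}'
python3 -m crank '{"translation":[[0,0,1],[0,0,0],[0,0,0]],"roll":[0,0,0],"fingers":[0.65,0.65,0.65]}'
```

```text
clock: 4.1
position: [0.6036, -0.2236, -0.004]
ee_rot: [0.0, 0.683, 0.731, 0.0]
contact_force: [-0.9, 0.2, 3.7]
width: 0.0555
gripper_force: 1.9
clock: 4.4
position: [0.6037, -0.2236, -0.004]
ee_rot: [0.001, 0.683, 0.731, 0.0]
contact_force: [-2.3, 1.3, 8.8]
width: 0.0556
gripper_force: 4.7
```

```bash
python3 -m crank '{"translation":[[0,0,-4],[0,0,0],[0,0,0],[0,0,0],[0,0,0],[0,0,0],[0,0,0]],"roll":[0,0,0,0,0,0,0],"fingers":[0.65,0.4,0.4,0.4,0.4,0.4,0.4]}' 50
python3 -m crank '{"translation":[[0,0,-10],[0,0,-30],[0,0,-40],[0,0,-20],[0,0,0],[0,0,0]],"roll":[0,0,0,0,0,0],"fingers":[0.4,0.4,0.4,0.4,0.4,0.4]}'
python3 - <<'E'
from h import *
s=manip.get_state();print(s["position"],s["ee_rot"],s["contact_force"])
ci=camera_info("wrist");im=get_image("wrist")
import pickle;pickle.dump((ci,im),open("w3.pkl","wb"));cv2.imwrite("pics/w3.png",im)
E
```

```text
clock: 5.1
position: [0.6034, -0.2236, -0.0008]
ee_rot: [0.0, 0.683, 0.731, 0.0]
contact_force: [-1.8, 0.7, 6.1]
width: 0.0405
gripper_force: 49.5
clock: 5.7
position: [0.6028, -0.2232, 0.0979]
ee_rot: [-0.0, 0.683, 0.731, -0.0]
contact_force: [-0.8, -1.0, -2.3]
width: 0.0405
gripper_force: 50.9
[ 0.60284931 -0.223203    0.09789315] [-4.34284922e-04  6.82655378e-01  7.30740336e-01 -8.72021610e-05] [-0.75319371 -0.99209683 -2.28154914]
```

View pics/w3.png

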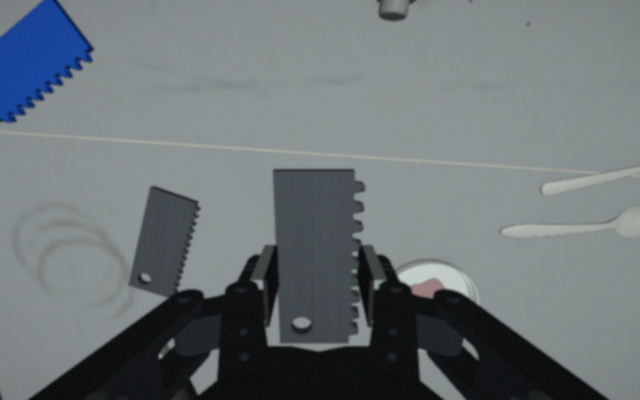

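The template is held between the pads, its teeth at about (358,250). Carrying it over to the table.

```bash
python3 -m crank '{"translation":[[40,-1.4,0],[50,-1.4,0],[50,-1.4,0],[50,-1.4,0],[50,-1.4,0],[40,-1.4,0],[6,0,0],[0,0,0]],"roll":[0,0,0,0,0,0,0,0.105],"fingers":[0.4,0.4,0.4,0.4,0.4,0.4,0.4,0.4]}'
python3 -m crank '{"translation":[[0,0,20],[0,0,20],[0,0,5],[0,0,0],[0,0,0]],"roll":[0,0,0,0,0],"fingers":[0.4,0.4,0.4,0.4,0.4]}'
python3 - <<'E'
from h import *
s=manip.get_state();print(s["position"],s["ee_rot"],s["contact_force"])
ci=camera_info("wrist");im=get_image("wrist")
import pickle;pickle.dump((ci,im),open("w4.pkl","wb"));cv2.imwrite("pics/w4.png",im)
E
```

```text
clock: 6.55
position: [0.5739, 0.0629, 0.0965]
ee_rot: [-0.001, 0.72, 0.694, -0.001]
contact_force: [0.5, -0.1, -1.5]
width: 0.0405
gripper_force: 50.8
clock: 7.05
position: [0.5758, 0.0608, 0.0534]
ee_rot: [-0.0, 0.72, 0.694, -0.0]
contact_force: [0.6, 0.2, -1.9]
width: 0.0404
gripper_force: 50.8
[0.5758222 0.060799  0.0534082] [-2.71012523e-05  7.20237122e-01  6.93727962e-01 -5.13875368e-05] [ 0.60325073  0.17314034 -1.90652073]
```

View pics/w4.png

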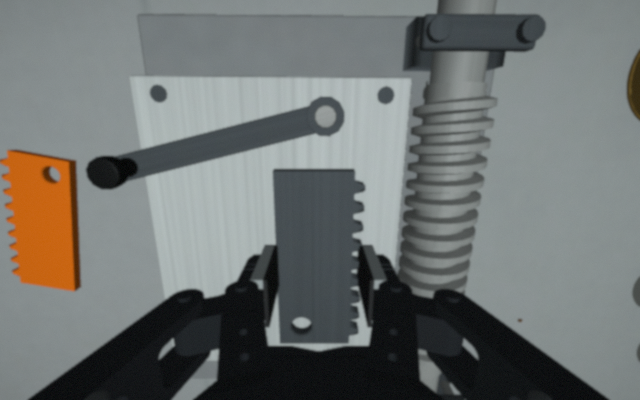

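The keeper is open, with its pivot at (324,116) and knob at (108,172). The template hangs above the table and the spindle's table-side thread edge is at columns 400–415. I'll lower to just above the table and compare teeth with grooves there.

```bash
python3 -m crank '{"translation":[[0,0,14],[0,0,9],[0,0,1],[0,0,0],[0,0,0]],"roll":[0,0,0,0,0],"fingers":[0.4,0.4,0.4,0.4,0.4]}'
python3 - <<'E'
from h import *
s=manip.get_state();print(s["position"],s["ee_rot"],s["contact_force"])
ci=camera_info("wrist");im=get_image("wrist")
import pickle;pickle.dump((ci,im),open("w5.pkl","wb"))
c=cv2.resize(im[60:350,260:500],None,fx=2.05,fy=2.05,interpolation=cv2.INTER_CUBIC)
# rectified map at z=0.031: 4 px/mm , x .54-.66 , y .0-.15
xs=np.linspace(.535,.655,480);ys=np.linspace(.15,.0,600)
X,Y=np.meshgrid(xs,ys);p=proj(ci,np.c_[X.ravel(),Y.ravel(),np.full(X.size,.031)]).reshape(600,480,2).astype(np.float32)
cv2.imwrite("pics/w5.png",cv2.convertScaleAbs(cv2.remap(im,p,None,cv2.INTER_CUBIC),alpha=1.5))
E
```

```text
clock: 7.6
position: [0.576, 0.0612, 0.03]
ee_rot: [0.0, 0.72, 0.694, 0.0]
contact_force: [1.0, -0.4, -1.6]
width: 0.0406
gripper_force: 50.8
[0.57600645 0.06122956 0.02998947] [3.40699116e-04 7.20056294e-01 6.93915458e-01 3.93497621e-04] [ 1.04065638 -0.38919872 -1.5988925 ]
```

View pics/w5.png

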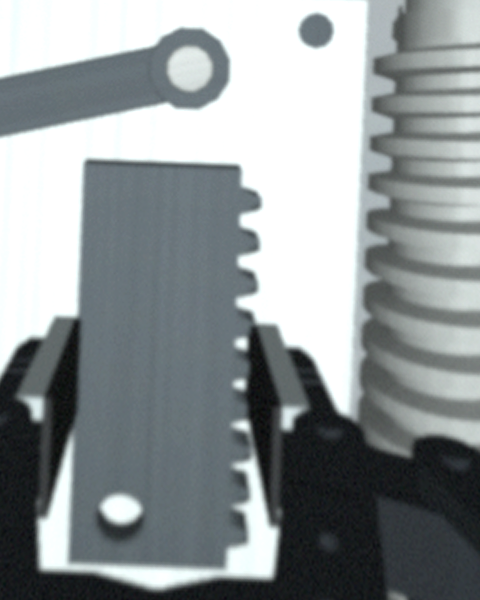

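```bash
cat > ov.py <<'E'
from h import *
import pickle
def view(f,x0,x1,y0,y1,S,z=.031):
    ci,im=pickle.load(open(f,"rb"))
    w=int((x1-x0)*1000*S);h=int((y1-y0)*1000*S)
    X,Y=np.meshgrid(np.linspace(x0,x1,w),np.linspace(y1,y0,h))
    p=proj(ci,np.c_[X.ravel(),Y.ravel(),np.full(X.size,z)]).reshape(h,w,2).astype(np.float32)
    def tomap(P):
        q=ray(ci,proj(ci,P),z);return np.c_[(q[:,0]-x0)*1000*S,(y1-q[:,1])*1000*S]
    return cv2.convertScaleAbs(cv2.remap(im,p,None,cv2.INTER_CUBIC),alpha=1.6),tomap
E
python3 - <<'E'
from ov import *
M,tm=view("w5.pkl",.585,.665,.055,.135,7.2)
a=np.radians(-2.1);xh=np.array([np.cos(a),np.sin(a),0]);yh=np.array([-xh[1],xh[0],0])
A=np.array([.595,.061,.031])+.055*xh   # on axis, y arbitrary
ph=np.radians(np.arange(-25,100,2.))
for k in range(-1,9):
    for off,col in((-3.15,(0,0,255)),(3.15,(0,255,0))):
        s=-.02+.01*k+off/1e3 - .01*ph/(2*np.pi)
        P=A-np.outer(.02*np.cos(ph),xh)+np.outer(.02*np.sin(ph),[0,0,1])+np.outer(s,yh)
        for u,v in tm(P): cv2.circle(M,(int(u),int(v)),1,col,-1)
cv2.imwrite("pics/ov5.png",M)
E
```

```text
(no output)
```

View pics/ov5.png

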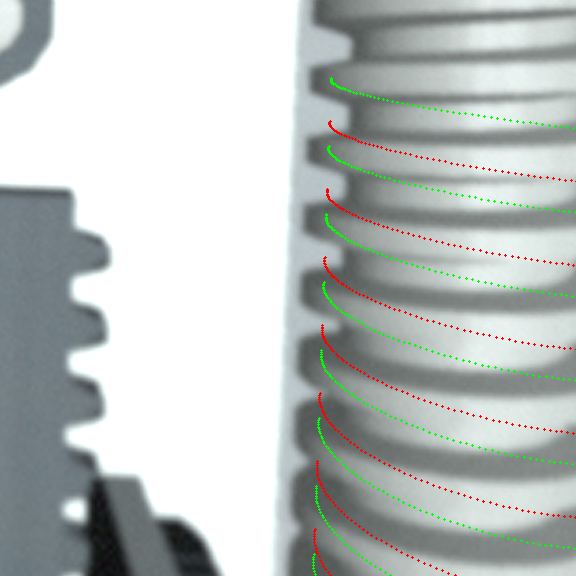

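The overlay had the wrong hand: the thread's y rises going up from the table side. The crest tips' left silhouette sits at rows of about 80, 150, 220, 288 and 360 near column 310. I'll fit the phase numerically.

```bash
python3 - <<'E'
from ov import *
M,tm=view("w5.pkl",.585,.665,.055,.135,7.2)
a=np.radians(-2.1);xh=np.array([np.cos(a),np.sin(a),0]);yh=np.array([-xh[1],xh[0],0])
A=np.array([.595,.061,.031])+.0525*xh
ph=np.radians(np.arange(-45,60,1.))
obs=np.array([80,150,220,288,360])
def sil(s0):
    s=s0+.01*ph/(2*np.pi)
    q=tm(A-np.outer(.02*np.cos(ph),xh)+np.outer(.02*np.sin(ph),[0,0,1])+np.outer(s,yh))
    return q[q[:,0].argmin()]
from scipy.optimize import brentq
cr=[brentq(lambda s:sil(s)[1]-o,-.03,.09) for o in obs];print("crest s at axis height (mm, rel A):",np.array(cr)*1e3,[sil(c)[0].round() for c in cr])
# template tooth centres (map px -> world, z=.0325..) 
t=np.array([[92,250],[90,322],[87,395]])
T=np.c_[.585+t[:,0]/7200,.135-t[:,1]/7200,np.full(3,.031)]
ci=pickle.load(open("w5.pkl","rb"))[0];T=ray(ci,proj(ci,T),.0355)  # top face edge now 1.5 mm above rest
st=(T-A)@yh*1e3;print("teeth s",st,"x rel axis",(T-A)@xh*1e3)
g=np.array(cr)*1e3+5;ph0=np.angle(np.mean(np.exp(2j*np.pi*g/10)))*10/2/np.pi
tt=np.angle(np.mean(np.exp(2j*np.pi*st/10)))*10/2/np.pi
print("groove phase",ph0,"tooth phase",tt,"shift needed",(ph0-tt+5)%10-5)
E
```

```text
crest s at axis height (mm, rel A): [64.22981398 54.05645316 43.88309235 34.00039899 23.53637072] [np.float64(314.0), np.float64(311.0), np.float64(309.0), np.float64(306.0), np.float64(304.0)]
teeth s [40.39433025 30.70680975 20.87994859] x rel axis [-51.8050198  -51.71897998 -51.76242348]
groove phase -1.058234089124468 tooth phase 0.6605424645488844 shift needed -1.7187765536733526
```

```bash
python3 -m crank '{"translation":[[-1.3,0,0],[0,0,1.5],[0,0,0.7],[0,0,0]],"roll":[0,0,0,0],"fingers":[0.4,0.4,0.4,0.4]}'
python3 -m crank '{"translation":[[0,0,0],[0,0,0],[0,0,0],[0,0,0]],"roll":[0,0,0,0],"fingers":[0.5,0.6,0.65,0.65]}'
```

```text
clock: 8.05
position: [0.5755, 0.0599, 0.0273]
ee_rot: [0.0, 0.72, 0.694, 0.0]
contact_force: [0.1, 0.1, -1.3]
width: 0.0403
gripper_force: 50.9
clock: 8.45
position: [0.5757, 0.0599, 0.0274]
ee_rot: [0.0, 0.72, 0.694, 0.0]
contact_force: [0.3, 0.5, -0.6]
width: 0.0556
gripper_force: 0.0
```

```bash
python3 -m crank '{"translation":[[0,0,-15],[0,0,-35],[0,-14,0],[0,-28,0],[0,0,0],[0,0,0],[0,0,0],[0,0,0]],"roll":[0,0,0,0,-0.1428,-0.1428,-0.1428,-0.1428],"fingers":[0.65,0.65,0.65,0.47,0.47,0.47,0.47,0.47]}'
python3 -m crank '{"translation":[[0,0,0],[0,0,0],[0,0,0],[0,0,0],[0,0,0],[0,0,0],[0,0,0],[0,0,0]],"roll":[-0.1428,-0.1428,-0.1428,-0.1428,-0.1428,-0.1428,-0.1428,0],"fingers":[0.47,0.47,0.47,0.47,0.47,0.47,0.47,0.47]}'
python3 - <<'E'
from h import *
s=manip.get_state();p=s["position"];q=s["ee_rot"];print(p,np.degrees(2*np.arctan2(q[2],q[1])))
a=np.radians(-2.1);xh=np.array([np.cos(a),np.sin(a)]);yh=np.array([-xh[1],xh[0]])
d=p[:2]-np.array([.5757,.0599]);print("rel. release point, stand axes",d@xh,d@yh)
ci=camera_info("wrist");im=get_image("wrist")
import pickle;pickle.dump((ci,im),open("w6.pkl","wb"))
g=cv2.cvtColor(im,cv2.COLOR_BGR2GRAY);cv2.imwrite("pics/w6.png",im)
E
```

```text
clock: 9.25
position: [0.5335, 0.0615, 0.0775]
ee_rot: [0.0, 0.493, 0.87, 0.0]
contact_force: [-0.0, -0.6, -0.3]
width: 0.0401
gripper_force: 0.0
clock: 10.05
position: [0.5336, 0.0615, 0.0774]
ee_rot: [0.0, 0.019, 1.0, 0.0]
contact_force: [0.5, -0.4, 0.6]
width: 0.0402
gripper_force: 0.0
[0.5335957  0.06148446 0.07738735] 177.86210629883593
rel. release point, stand axes -0.042134080848092975 4.054316129973872e-05
```

View pics/w6.png

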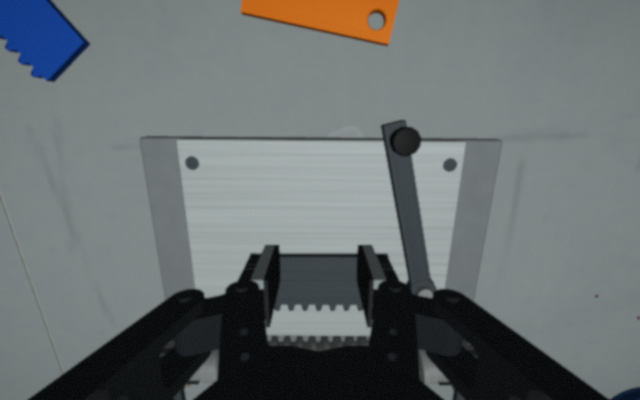

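The template lies square between the fingers, its back edge at row 254, teeth at about row 308 and thread at about row 342. The keeper bar at (410,230) is clear on the right. I'll check the tooth and groove phase numerically in this symmetric view.

```bash
python3 - <<'E'
from h import *
import pickle
ci,im=pickle.load(open("w6.pkl","rb"));g=cv2.cvtColor(im,cv2.COLOR_BGR2GRAY).astype(np.float32)
a=np.radians(-2.1);xh=np.array([np.cos(a),np.sin(a),0]);yh=np.array([-xh[1],xh[0],0]);A=np.array([.6475,.0591,0])
s=np.arange(-18,18.01,.25)/1e3
for z,xs in((.034,np.arange(-62,-46,1.)),(.031,np.arange(-28,-12,1.))):
    for x in xs:
        P=A+x/1e3*xh+np.outer(s,yh)+[0,0,z];p=proj(ci,P).astype(np.float32)
        v=cv2.remap(g,p[None],None,cv2.INTER_LINEAR)[0]; v2=v-np.polyval(np.polyfit(s,v,2),s)
        c=(v2*np.hanning(len(s))*np.exp(-2j*np.pi*s/.01)).sum()/np.hanning(len(s)).sum()*2
        print(z,x,"mean %.0f amp %.1f bright-phase %.2f"%(v.mean(),abs(c),-np.angle(c)*10/2/np.pi),p[72].round())
E
```

```text
0.034 -62.0 mean 66 amp 0.1 bright-phase 4.82 [320. 296.]
0.034 -61.0 mean 65 amp 0.6 bright-phase 1.55 [320. 297.]
0.034 -60.0 mean 65 amp 0.2 bright-phase 0.50 [320. 298.]
0.034 -59.0 mean 65 amp 0.5 bright-phase -4.12 [320. 300.]
0.034 -58.0 mean 65 amp 0.1 bright-phase 4.44 [320. 301.]
0.034 -57.0 mean 66 amp 0.7 bright-phase 4.07 [320. 302.]
0.034 -56.0 mean 73 amp 8.2 bright-phase 3.67 [320. 303.]
0.034 -55.0 mean 89 amp 25.9 bright-phase 3.63 [320. 304.]
0.034 -54.0 mean 107 amp 42.8 bright-phase 3.60 [320. 306.]
0.034 -53.0 mean 117 amp 49.5 bright-phase 3.61 [320. 307.]
0.034 -52.0 mean 122 amp 48.5 bright-phase 3.58 [320. 308.]
0.034 -51.0 mean 129 amp 39.7 bright-phase 3.56 [320. 309.]
0.034 -50.0 mean 142 amp 22.2 bright-phase 3.51 [320. 310.]
0.034 -49.0 mean 152 amp 7.5 bright-phase 3.41 [320. 311.]
0.034 -48.0 mean 157 amp 0.9 bright-phase 3.24 [320. 313.]
0.034 -47.0 mean 158 amp 0.1 bright-phase -3.87 [320. 314.]
0.031 -28.0 mean 154 amp 0.2 bright-phase -4.25 [320. 333.]
0.031 -27.0 mean 147 amp 1.3 bright-phase -1.88 [320. 334.]
0.031 -26.0 mean 131 amp 6.3 bright-phase -2.01 [320. 335.]
0.031 -25.0 mean 102 amp 17.0 bright-phase -2.00 [320. 336.]
0.031 -24.0 mean 80 amp 27.6 bright-phase -2.00 [320. 337.]
0.031 -23.0 mean 73 amp 29.6 bright-phase -2.02 [320. 338.]
0.031 -22.0 mean 70 amp 27.6 bright-phase -2.00 [320. 339.]
0.031 -21.0 mean 65 amp 21.6 bright-phase -2.03 [320. 340.]
0.031 -20.0 mean 59 amp 11.8 bright-phase -2.25 [320. 341.]
0.031 -19.0 mean 54 amp 3.4 bright-phase -3.87 [320. 342.]
0.031 -18.0 mean 53 amp 5.6 bright-phase 4.60 [320. 343.]
0.031 -17.0 mean 54 amp 7.2 bright-phase 4.48 [320. 344.]
0.031 -16.0 mean 54 amp 8.0 bright-phase 4.60 [320. 346.]
0.031 -15.0 mean 51 amp 8.3 bright-phase 4.63 [320. 347.]
0.031 -14.0 mean 45 amp 8.2 bright-phase 4.67 [320. 348.]
0.031 -13.0 mean 36 amp 5.8 bright-phase 4.68 [320. 349.]
```

Teeth and grooves agree to about 0.5 mm. Lowering behind the back edge and pushing about 45 mm in stand +x, which is tool −x.

```bash
python3 -m crank '{"translation":[[0,0,20],[0,0,22],[0,0,6.5],[0,0,0],[0,0,0]],"roll":[0,0,0,0,0],"fingers":[0.47,0.47,0.47,0.47,0.47]}'
python3 -m crank '{"translation":[[-6,0,0],[-6,0,0],[-6,0,0],[-6,0,0],[-6,0,0],[-3,0,0],[0,0,0]],"roll":[0,0,0,0,0,0,0],"fingers":[0.47,0.47,0.47,0.47,0.47,0.47,0.47]}'
```

```text
clock: 10.6
position: [0.5341, 0.0615, 0.0293]
ee_rot: [0.0, 0.019, 1.0, 0.0]
contact_force: [-0.6, 0.0, 0.5]
width: 0.0402
gripper_force: 0.0
clock: 11.3
position: [0.567, 0.0602, 0.0294]
ee_rot: [-0.0, 0.019, 1.0, 0.0]
contact_force: [-2.4, -0.2, 4.9]
width: 0.0402
gripper_force: 2.7
```

```bash
python3 -m crank '{"translation":[[5,0,0],[0,0,0],[0,0,1.5],[0,0,0],[0,0,0]],"roll":[0,0,0,0,0],"fingers":[0.47,0.47,0.47,0.47,0.47]}'
python3 -m crank '{"translation":[[-3,0,0],[-3,0,0],[0,0,0]],"roll":[0,0,0],"fingers":[0.47,0.47,0.47]}'
python3 - <<'E'
from h import *
s=manip.get_state();print(s["contact_force"],s["moment"])
import pickle;pickle.dump((camera_info("wrist"),get_image("wrist")),open("w7.pkl","wb"))
ci,im=pickle.load(open("w7.pkl","rb"));g=cv2.cvtColor(im,cv2.COLOR_BGR2GRAY).astype(np.float32)
a=np.radians(-2.1);xh=np.array([np.cos(a),np.sin(a),0]);yh=np.array([-xh[1],xh[0],0]);A=np.array([.6475,.0591,0])
x=np.arange(-110,-10,2.)
for y in(-12,0,12):
    P=A+np.outer(x/1e3,xh)+y/1e3*yh+[0,0,.034];p=proj(ci,P).astype(np.float32)
    print(y,cv2.remap(g,p[None],None,cv2.INTER_LINEAR)[0].astype(int).tolist())
E
```

```text
clock: 11.8
position: [0.5617, 0.0604, 0.0271]
ee_rot: [0.0, 0.019, 1.0, 0.0]
contact_force: [0.5, 0.7, 0.1]
width: 0.0403
gripper_force: 0.0
clock: 12.1
position: [0.5682, 0.0602, 0.0273]
ee_rot: [0.0, 0.019, 1.0, 0.0]
contact_force: [0.2, 0.3, -0.1]
width: 0.0403
gripper_force: 0.0
[ 0.16781715  0.34146674 -0.14095651] [ 0.00940594  0.03171662 -0.02660246]
-12 [153, 156, 154, 156, 156, 160, 157, 155, 156, 155, 152, 151, 157, 158, 154, 153, 155, 155, 157, 153, 44, 36, 60, 62, 62, 63, 62, 61, 61, 63, 60, 61, 63, 62, 61, 63, 64, 61, 60, 61, 60, 39, 12, 13, 11, 9, 9, 10, 10, 15]
0 [153, 157, 154, 158, 157, 161, 158, 154, 155, 155, 154, 151, 157, 160, 156, 152, 156, 157, 157, 153, 44, 35, 64, 62, 63, 63, 63, 61, 63, 61, 62, 61, 63, 62, 63, 63, 63, 61, 62, 62, 61, 61, 44, 15, 7, 13, 13, 11, 13, 10]
12 [154, 157, 154, 158, 157, 160, 159, 154, 154, 156, 154, 151, 156, 160, 158, 152, 156, 156, 156, 153, 44, 36, 63, 63, 62, 65, 63, 62, 61, 62, 61, 62, 63, 63, 64, 63, 63, 63, 61, 61, 63, 31, 9, 13, 12, 10, 11, 11, 11, 13]
```

Square, about 9 mm to go.

```bash
python3 -m crank '{"translation":[[-3,0,0],[-3,0,0],[0,0,0]],"roll":[0,0,0],"fingers":[0.47,0.47,0.47]}'
python3 -m crank '{"translation":[[-2,0,0],[-1,0,0],[0,0,0]],"roll":[0,0,0],"fingers":[0.47,0.47,0.47]}'
python3 -m crank '{"translation":[[-1,0,0],[0,0,0]],"roll":[0,0],"fingers":[0.47,0.47]}'
```

```text
clock: 12.45
position: [0.5742, 0.06, 0.0273]
ee_rot: [0.0, 0.019, 1.0, 0.0]
contact_force: [-0.3, 0.9, -0.2]
width: 0.0401
gripper_force: 0.0
clock: 12.75
position: [0.5765, 0.0599, 0.0272]
ee_rot: [-0.0, 0.019, 1.0, 0.0]
contact_force: [-1.3, 0.8, 1.1]
width: 0.0401
gripper_force: 0.3
clock: 12.95
position: [0.5767, 0.0599, 0.0272]
ee_rot: [-0.001, 0.019, 1.0, 0.0]
contact_force: [-3.4, -0.3, 1.7]
width: 0.0397
gripper_force: 1.4
```

```bash
python3 -m crank '{"translation":[[-1.5,0,0],[0,0,0],[0,0,0]],"roll":[0,0,0],"fingers":[0.47,0.47,0.47]}'
python3 -m crank '{"translation":[[-1.5,0,0],[0,0,0],[0,0,0]],"roll":[0,0,0],"fingers":[0.47,0.47,0.47]}'
cat > back.py <<'E'
from h import *
def back(L=(-14,-7,0,7,14),z=.034):
    ci=camera_info("wrist");im=get_image("wrist");g=cv2.cvtColor(im,cv2.COLOR_BGR2GRAY).astype(np.float32)
    a=np.radians(-2.1);xh=np.array([np.cos(a),np.sin(a),0]);yh=np.array([-xh[1],xh[0],0]);A=np.array([.6475,.0591,0])
    x=np.arange(-85,-30,.1);out=[]
    for y in L:
        P=A+np.outer(x/1e3,xh)+y/1e3*yh+[0,0,z];v=cv2.remap(g,proj(ci,P).astype(np.float32)[None],None,cv2.INTER_LINEAR)[0]
        i=np.argmax(v<100);j=i+np.argmin(v[i:i+60]);out.append((y,round(x[i],1),round(x[j+np.argmax(v[j:]>52)],1)))
    return out
if __name__=="__main__":print(back())
E
python3 back.py
```

```text
clock: 13.25
position: [0.5769, 0.06, 0.0271]
ee_rot: [-0.002, 0.019, 1.0, 0.0]
contact_force: [-5.9, 1.3, 2.7]
width: 0.0404
gripper_force: 2.7
clock: 13.55
position: [0.5769, 0.06, 0.0269]
ee_rot: [-0.004, 0.019, 1.0, 0.0]
contact_force: [-9.2, 0.1, 5.2]
width: 0.0401
gripper_force: 3.8
[(-14, np.float64(-62.5), np.float64(-58.7)), (-7, np.float64(-62.5), np.float64(-58.8)), (0, np.float64(-62.4), np.float64(-58.8)), (7, np.float64(-62.4), np.float64(-58.8)), (14, np.float64(-62.4), np.float64(-58.6))]
```

```bash
python3 -m crank '{"translation":[[-2.5,0,0],[-2,0,0],[0,1,0],[0,-2,0],[0,1,0],[0,0,0]],"roll":[0,0,0,0,0,0],"fingers":[0.47,0.47,0.47,0.47,0.47,0.47]}'
python3 back.py
```

```text
clock: 14.2
position: [0.5771, 0.0599, 0.0266]
ee_rot: [-0.008, 0.019, 1.0, 0.0]
contact_force: [-14.5, 0.4, 9.9]
width: 0.0401
gripper_force: 8.6
[(-14, np.float64(-62.3), np.float64(-58.6)), (-7, np.float64(-62.3), np.float64(-58.7)), (0, np.float64(-62.3), np.float64(-58.7)), (7, np.float64(-62.1), np.float64(-58.6)), (14, np.float64(-62.1), np.float64(-58.6))]
```

Seated solidly: 14 N no longer moves it and the back edge is parallel. Backing off and locating the keeper.

```bash
python3 -m crank '{"translation":[[12,0,-1],[14,0,0],[4,0,0],[0,0,-30],[0,0,-20],[0,0,0],[0,0,0]],"roll":[0,0,0,0,0,0,0],"fingers":[0.47,0.47,0.47,0.47,0,0,0]}'
python3 - <<'E'
from h import *
import pickle
from back import back
a=np.radians(-2.1);xh=np.array([np.cos(a),np.sin(a),0]);yh=np.array([-xh[1],xh[0],0])
O=np.array([.6475,.0591,0])-.055*xh
S=lambda P:((P-O)@np.c_[xh,yh]*1e3).round(1)
ci,im=pickle.load(open("w6.pkl","rb"))
print("knob",S(ray(ci,[(405,140)],.058)),"bar end corners",S(ray(ci,[(383,125),(404,121)],.037)))
ci,im=pickle.load(open("w5.pkl","rb"))
b=np.array([[.535+190/4000,.15-68/4000,.031]]);print("boss",S(ray(ci,proj(ci,b),.04)))
s=manip.get_state();p=s["position"];print(p,S(p*np.array([1,1,0])),s["ee_rot"],s["width"]);print(back())
E
```

```text
clock: 14.95
position: [0.556, 0.0606, 0.0785]
ee_rot: [0.001, 0.019, 1.0, 0.0]
contact_force: [-0.1, -0.5, -0.5]
width: 0.0001
gripper_force: 0.0
knob [[-118.7   44.9]] bar end corners [[-125.8   37.1]
 [-128.1   49.5]]
boss [[-12.9  71.5]]
[0.55601637 0.06060938 0.0785429 ] [-36.5  -1.8] [1.20689111e-03 1.85136929e-02 9.99827878e-01 1.75625293e-05] 0.00010024266417391954
[(-14, np.float64(-73.0), np.float64(-68.1)), (-7, np.float64(-79.9), np.float64(-74.2)), (0, np.float64(-80.1), np.float64(-51.6)), (7, np.float64(-79.3), np.float64(-73.4)), (14, np.float64(-72.8), np.float64(-68.2))]
```

```bash
python3 -m crank '{"translation":[[22,28,0],[23,29,0],[22,28.5,0],[0,0,20],[0,0,20],[0,0,7],[0,0,0]],"roll":[0,0,0,0,0,0,0],"fingers":[0,0,0,0,0,0,0]}' 20
python3 - <<'E'
from h import *
a=np.radians(-2.1);xh=np.array([np.cos(a),np.sin(a),0]);yh=np.array([-xh[1],xh[0],0])
O=np.array([.6475,.0591,0])-.055*xh
p=manip.get_state()["position"];cur=((p-O)@np.c_[xh,yh]*1e3);print(cur,p[2])
r=85
for th in np.linspace(1.326,-0.03,15):
    n=np.array([np.cos(th),-np.sin(th)]);c=np.array([-13,71.5])+r*np.array([-np.sin(th),-np.cos(th)])
    T=c-n*(7+11*abs(n[0])+14.5*abs(n[1]));d=T-cur;print("%.2f"%th,T.round(1),"tool step",(-d[0]).round(1),d[1].round(1));cur=T
E
```

```text
clock: 15.7
position: [0.4901, 0.1484, 0.0296]
ee_rot: [-0.002, 0.019, 1.0, -0.0]
contact_force: [-0.8, -0.5, -0.2]
width: 0.0001
gripper_force: 0.0
[-105.59619978   83.43184672] 0.029623005462327393
1.33 [-101.2   73.9] tool step -4.4 -9.5
1.23 [-101.2   66. ] tool step 0.0 -8.0
1.13 [-100.5   57.9] tool step -0.8 -8.1
1.04 [-98.9  49.7] tool step -1.6 -8.2
0.94 [-96.5  41.6] tool step -2.4 -8.1
0.84 [-93.1  33.6] tool step -3.3 -8.0
0.74 [-88.9  25.9] tool step -4.2 -7.7
0.65 [-83.9  18.5] tool step -5.1 -7.4
0.55 [-77.9  11.6] tool step -5.9 -6.9
0.45 [-71.2   5.3] tool step -6.7 -6.3
0.36 [-63.7  -0.3] tool step -7.5 -5.6
0.26 [-55.5  -5.1] tool step -8.2 -4.8
0.16 [-46.8  -9.1] tool step -8.7 -3.9
0.07 [-37.6 -12. ] tool step -9.2 -3.0
-0.03 [-28.9 -14. ] tool step -8.7 -2.0
```

```bash
python3 -m crank '{"translation":[[-4,-9,0],[0,-8,0],[-1,-8,0],[-1.5,-8,0],[-2.5,-8,0],[-3.5,-8,0],[-4,-8,0],[-5,-7.5,0]],"roll":[0,0,0,0,0,0,0,0],"fingers":[0,0,0,0,0,0,0,0]}'
python3 -m crank '{"translation":[[-6,-7,0],[-6.5,-6.5,0],[-7.5,-5.5,0],[-8,-5,0],[-4,-2,0],[0,0,0]],"roll":[0,0,0,0,0,0],"fingers":[0,0,0,0,0,0]}'
```

```text
clock: 16.5
position: [0.5105, 0.0826, 0.0313]
ee_rot: [-0.0, 0.019, 1.0, 0.0]
contact_force: [-0.9, 0.2, -0.7]
width: 0.0001
gripper_force: 0.3
clock: 17.1
position: [0.5424, 0.0558, 0.0313]
ee_rot: [0.0, 0.019, 1.0, -0.0]
contact_force: [-0.3, 0.6, -0.4]
width: 0.0
gripper_force: 0.0
```

```bash
python3 -m crank '{"translation":[[-5,-2,0],[-5,-2,0],[-4,-1,0],[0,0,0]],"roll":[0,0,0,0],"fingers":[0,0,0,0]}'
python3 -m crank '{"translation":[[-2.5,0,0],[-1.5,0,0],[0,0,0],[0,0,0]],"roll":[0,0,0,0],"fingers":[0,0,0,0]}'
python3 -m crank '{"translation":[[-2,0,0],[0,0,0]],"roll":[0,0],"fingers":[0,0]}'
```

```text
clock: 17.5
position: [0.5561, 0.0505, 0.0314]
ee_rot: [0.001, 0.018, 1.0, -0.0]
contact_force: [0.3, -0.4, -0.4]
width: -0.0
gripper_force: 0.0
clock: 17.9
position: [0.5592, 0.0506, 0.0313]
ee_rot: [0.0, 0.018, 1.0, 0.0]
contact_force: [-0.0, -0.4, 0.0]
width: -0.0003
gripper_force: 0.0
clock: 18.1
position: [0.5604, 0.0505, 0.0311]
ee_rot: [-0.001, 0.018, 1.0, 0.0]
contact_force: [-2.7, -1.1, 0.4]
width: -0.0001
gripper_force: 0.9
```

```bash
python3 -m crank '{"translation":[[-2,0,0],[-1,0,0],[0,0,0],[0,0,0]],"roll":[0,0,0,0],"fingers":[0,0,0,0]}'
python3 -m crank '{"translation":[[10,0,0],[20,0,0],[20,0,-20],[0,0,-40],[0,0,-40],[0,0,0],[0,0,0]],"roll":[0,0,0,0,0,0,0],"fingers":[0,0,0,0,0,0,0]}'
python3 - <<'E'
from h import *
import pickle
ci=camera_info("wrist");im=get_image("wrist");pickle.dump((ci,im),open("w8.pkl","wb"));cv2.imwrite("pics/w8.png",im)
cv2.imwrite("pics/side8.png",get_image("side"))
g=cv2.cvtColor(im,cv2.COLOR_BGR2GRAY).astype(np.float32)
a=np.radians(-2.1);xh=np.array([np.cos(a),np.sin(a),0]);yh=np.array([-xh[1],xh[0],0])
O=np.array([.6475,.0591,0])-.055*xh
x=np.arange(-45,45,2.)
for y in(-38,-34,-22,-12,0,12,24,34,44,52):
    P=O+np.outer(x/1e3,xh)+y/1e3*yh+[0,0,.037];p=proj(ci,P).astype(np.float32)
    print(y,p[0].astype(int),cv2.remap(g,p[None],None,cv2.INTER_LINEAR)[0].astype(int).tolist())
E
```

```text
clock: 18.5
position: [0.5605, 0.0505, 0.031]
ee_rot: [-0.004, 0.018, 1.0, 0.0]
contact_force: [-6.7, 0.6, 5.7]
width: 0.0002
gripper_force: 3.6
clock: 19.2
position: [0.5152, 0.0522, 0.1324]
ee_rot: [0.002, 0.018, 1.0, 0.0]
contact_force: [0.2, 0.2, 0.0]
width: -0.0
gripper_force: 0.0
-38 [287 240] [162, 160, 160, 160, 158, 158, 161, 161, 155, 146, 127, 54, 30, 36, 22, 14, 12, 13, 12, 12, 10, 14, 15, 14, 11, 12, 12, 13, 10, 11, 14, 12, 11, 12, 9, 13, 13, 12, 13, 12, 14, 11, 13, 9, 11]
-34 [292 240] [161, 160, 160, 160, 157, 155, 143, 92, 31, 12, 18, 21, 19, 23, 12, 10, 12, 11, 13, 12, 15, 13, 20, 27, 19, 13, 11, 12, 11, 13, 11, 10, 15, 10, 10, 11, 13, 13, 12, 13, 13, 13, 13, 11, 12]
-22 [305 240] [161, 131, 81, 72, 66, 62, 57, 55, 56, 55, 55, 55, 57, 56, 56, 55, 56, 58, 76, 59, 18, 12, 11, 13, 9, 14, 10, 13, 13, 12, 11, 13, 8, 10, 11, 11, 13, 13, 16, 15, 16, 15, 15, 19, 17]
-12 [317 240] [160, 118, 30, 9, 10, 14, 11, 7, 10, 11, 10, 10, 8, 9, 11, 10, 10, 13, 23, 39, 39, 41, 41, 39, 40, 41, 42, 40, 41, 41, 39, 38, 41, 41, 38, 40, 39, 39, 39, 39, 39, 39, 41, 53, 73]
0 [331 240] [162, 1
[... 493 characters left out ...]
4, 41, 21, 12, 13, 14, 9, 10, 10, 13, 12, 12, 9, 13, 10, 15, 10, 13, 14, 11, 12, 19]
34 [370 240] [164, 160, 158, 160, 161, 155, 158, 162, 164, 157, 144, 80, 36, 56, 62, 65, 63, 61, 62, 57, 58, 64, 64, 64, 64, 63, 52, 21, 13, 13, 12, 12, 13, 11, 13, 12, 9, 14, 14, 11, 12, 8, 11, 13, 13]
44 [382 240] [162, 158, 156, 158, 160, 157, 157, 163, 163, 159, 144, 83, 36, 55, 62, 62, 63, 61, 61, 61, 60, 65, 62, 47, 20, 13, 12, 12, 10, 13, 16, 19, 18, 18, 18, 17, 14, 13, 20, 27, 29, 25, 22, 16, 12]
52 [391 240] [163, 159, 156, 158, 160, 156, 157, 163, 163, 158, 147, 94, 36, 53, 62, 63, 63, 62, 63, 89, 146, 155, 117, 35, 13, 11, 14, 21, 18, 15, 13, 14, 16, 22, 24, 22, 22, 23, 21, 23, 29, 31, 30, 28, 32]
```

The bar's back face runs parallel to the spindle at stand x ≈ −20 mm along its whole length, so it is shut (about 0.006 rad). The template's back edge, corrected for the same bias, sits at the home position. Handing in.

```bash
python3 -c "
from rig import manip
print(manip.sign_off())"
```

```text
the job is handed in; nothing more can be done
None
```

The coarse template is seated home in the spindle thread and the keeper bar is shut behind it, both by camera measurement and push force; the job was handed in at about 19 s, with no verdict returned.

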